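Close up a vacuum saturation cell with rock plugs

ROBOT

A 7-joint arm with a two-finger parallel gripper is mounted at the origin on the work surface. World frame = base frame: x ahead of the robot, y to its left, z up, the work surface at z = 0. Lengths are in m, angles in rad, forces in N, time in s.
With the tool pointing down it reaches from about 0.425 to 0.8 m from the base axis. Payload 8.3 kg.
Tool frame: the origin (TCP) lies between the finger pads; the fingertips stand r.finger_overhang ahead of it and the grasp point (between the pads) lies 8 mm behind it (r.finger_overhang is the distance from the TCP to the fingertips, in m); z points along the fingers, y is the line along which they close (so a half turn about z gives the same grasp; the last joint's range is limited). The gripper opens to 85 mm and grips with 20 to 120 N. Pads are 22 mm wide; open, the fingers measure 114 mm over their backs; the gripper's body (76 mm by 85 mm) begins 54 mm behind the grasp point. The pads swing forward as they close: fully open they stand 13 mm farther back than shut.
Start: joints at [1.231, 0.383, 0.016, 1.37, -0.006, 1.388, -0.046], TCP at [0.171, -0.601, 0.242] pointing down, gripper open.
Joint ranges: [-2.95, 2.95], [-0.25, 2.06], [-1.52, 1.56], [0.18, 2.33], [-1.44, 4.58], [0.02, 2.06], [-3.01, 3.01]. Speed limits (rad/s): [2.39, 2.39, 3.01, 3.01, 3.14, 3.14, 3.14].

INTERFACE

Orientations are given as a unit quaternion [x, y, z, w].
In Python, from station import r gives the robot as it stands.
- The arm moves only by the shell command python3 -m handwheel 'ROWS' [FORCE]. ROWS is text: rows parted by semicolons, each of 5 numbers parted by spaces: the shift along the tool's x, y, z in m, then the turn about the tool's z in degrees, then the opening, from 0 (shut) to 1 (fully open). A call has 1 to 10 rows; each row is the pose to reach, as a shift and turn from the pose commanded when the call began, along the tool's axes at that moment; what a row does not reach only later rows make up. A row lasts 1/10 s, in which the tool goes at most 50 mm and 8.59 degrees, less where a joint would pass 70% of its speed; a pose out of reach is approached as far as the arm can. A call with a gripper value outside its range is refused whole. The fingers move at their own pace and stop on an object; FORCE is the grip in N (left out, the last holds). Time passes only in rows, so rows that repeat a pose let the fingers close. It gives the time, the measured TCP pose, the force, the opening and the grip force at its end, in the units of the state.
- r.state(): the state, without advancing time (a new reading comes with each control period).
- r.grab_frame(name): name is "scene" or "side" or "wrist"; returns (picture, depth): 384x512x3 uint8, blue, green, red; 384x512 float32, m along the optical axis (not along the pixel's ray), 0 where there is no reading.
- r.camera_info(name): a dict with "camera_matrix" (3x3 intrinsics, pixels), "R" (3x3) and "t" (3): a world point X has camera coordinates R X + t. Camera axes: x right, y down, z forward; pixel columns grow to the right and rows downward; lengths in m; the calibration is good to about 2 mm. A picture is of the moment at which its call begins: read the wrist's pose just before it. camera_info takes no time and is no camera call; for the wrist camera it gives the pose at the moment of the call.
- r.close_job(): hands the job in; it is judged then, once.
The state is a dict: "t": time; "joint_positions": joint angles; "dq": joint speeds; "joint_efforts": joint torques, N m; "position": TCP position; "orientation": TCP orientation; "force": force on the tool from outside, world axes, zero at the start; "ft_torque": the same for the moment, N m; "opening": finger opening in m; "grasp_force": force on a finger pad.
Only numpy, scipy, OpenCV 4.12 (cv2) and the standard library are available. Lean on these libraries where they do the work, as an engineer would, in place of code of your own. Each camera call takes 0.05 s, during which the arm holds its last target. There are 200 camera calls.

TASK

Put every rock plug that lies on the bench into the open steel cell and seat the lid fully home on the cell's flange. Then swing both halves of the clamp ring fully shut round the two flanges and after that hook the latch fully shut; last, turn the vacuum controller's dial to the long mark on its scale. Leave the bottle, the beaker and the jar where they are.

Things in the scene. Friction and masses are not known exactly. Their poses are not given: they have to be found in the camera images.
- cell_rim (a point): Steel saturation cell, an open round pot fixed to the bench: inside diameter 124 mm, inside depth 52 mm, rim 67 mm above the bench with a flange of 156 mm outside diameter and 8 mm thickness. This point is the centre of its mouth, level with the rim's top face; z up; its x axis points from the mouth's centre to the hinge pin of the clamp ring. Position and yaw vary.
- clamp_hinge (a point): Vertical hinge pin of the clamp ring, 102 mm from the cell's centre along the cell's x axis (the side away from the robot), 70 mm above the bench. Both ring halves swing about this one vertical axis.
- clamp_left (a joint): Left half (cell's +y side) of the aluminium clamp ring, rad: 0 = closed round the flanges (end stop), grows as it opens outwards; limit 0.9; starts 0.6 to 0.85. It stays where it is left (friction 0.12 N m). It has a lip 78 to 83 mm above the bench that reaches over the lid's edge (3 mm free above a seated lid), so the lid cannot be put on with a half shut. Moved anticlockwise about its hinge seen from above to close.
- clamp_right (a joint): Right half (cell's -y side) of the clamp ring, rad: as the left one; moved clockwise seen from above to close.
- clamp_left_peg (a point): Black upright grip peg on the left half, 12 mm diameter, standing from 83 to 118 mm above the bench; this point is on its axis at 103 mm. Closed, it lies at (-55, +66) mm from the cell's centre in the cell's x, y.
- clamp_right_peg (a point): The same peg on the right half; closed, at (-55, -66) mm from the cell's centre.
- latch (a joint): Hook latch, a steel bar pivoted about a vertical pin at the free end of the left half, rad: 0 = shut (end stop), its hook round the small pin at the free end of the right half; grows as it swings away; limit 1.3; starts 0.6 to 0.95; stays where it is left (friction 0.03 N m). Moved anticlockwise about its pivot seen from above to shut. The hook catches on the right half's pin only if both halves are fully shut.
- latch_hinge (a point): Axis of the latch's vertical pivot pin, 70 mm above the bench; it travels with the left half.
- latch_peg (a point): Black upright grip peg at the latch's hooked end, 12 mm diameter, from 72 to 118 mm above the bench; this point is on its axis at 103 mm, 50 mm from the pivot. Shut, it lies at (-104, -32) mm from the cell's centre in the cell's x, y.
- lid_knob (a point): Grip of the loose round aluminium lid (156 mm diameter, 8 mm thick, 0.42 kg): a black knob of 30 mm diameter in the middle of its top, its top 38 mm above the lid's top face. This point is on the axis, 15 mm below the knob's top and 31 mm above the underside of the lid's rim; z along the lid's axis, up.
- lid_seat (a point): Centre of the underside of the lid's rim, which rests on the cell's flange when seated. Below it stands a chamfered spigot of 118 mm diameter, 8 mm deep, that enters the cell's mouth. The lid lies with the spigot on the bench at the start.
- dial (a joint): Dial of the vacuum controller, rad: the white line on its bar grip points to the scale's first tick at 0 (the controller's -x side), and it turns clockwise seen from above as the value grows, to a stop at 5.0; 11 ticks stand 0.48 rad apart and the long thick one is at 2.4. Starts 0 to 1.0; stays where it is left (friction 0.04 N m).
- dial_grip (a point): Point on the dial's axis, 82 mm above the bench, at the height to grip it. The grip is an upright black bar 46 mm long, 14 mm wide and 32 mm tall (its top 89 mm above the bench) whose length lies along this point's x axis, with its white line at the -x end; the point turns with the dial. The controller is a grey box, 120 by 120 by 45 mm, fixed to the bench, with the dial in the middle of its top.
- amber_bottle: Amber glass bottle, 68 mm diameter, about 190 mm tall; bystander. Origin at the centre of its underside.
- beaker: Glass beaker, 72 mm diameter, 90 mm tall; bystander. Origin at the centre of its underside.
- white_jar: White plastic jar, 64 mm diameter, about 80 mm tall; bystander. Origin at the centre of its underside.
- plug1_center (a point): Rock plug, a sand-coloured cylinder 22 mm in diameter and 24 mm tall, 22 g, standing on the bench at the start (three to five of the five plugs are present; None from the start means absent). This point is its centre; z along its axis.
- plug2_center (a point): Rock plug, a sand-coloured cylinder 22 mm in diameter and 24 mm tall, 22 g, standing on the bench at the start (three to five of the five plugs are present; None from the start means absent). This point is its centre; z along its axis.
- plug3_center (a point): Rock plug, a sand-coloured cylinder 22 mm in diameter and 24 mm tall, 22 g, standing on the bench at the start (three to five of the five plugs are present; None from the start means absent). This point is its centre; z along its axis.
- plug4_center (a point): Rock plug, a sand-coloured cylinder 22 mm in diameter and 24 mm tall, 22 g, standing on the bench at the start (three to five of the five plugs are present; None from the start means absent). This point is its centre; z along its axis.
- plug5_center (a point): Rock plug, a sand-coloured cylinder 22 mm in diameter and 24 mm tall, 22 g, standing on the bench at the start (three to five of the five plugs are present; None from the start means absent). This point is its centre; z along its axis.

How it is judged:
By the outcome, as a careful person would: the job done as asked, in the order asked, and still so for the second after the job is handed in, with the robot touching nothing.
Of plug1, plug2, plug3, plug4, plug5 only 3 to 5 are there at a start; the rules pass over those that are not, and their reading is None.
At some moment in a run one of plug1, plug2, plug3, plug4, plug5, lid may be knocked a few centimetres aside while the robot is not near it.
Once in a run the grip may slacken for a moment while it holds something.
It also fails if it takes over 210 s, if anything falls off the work surface, if the arm or the gripper's body presses on something with over 40 N, if the wrist force passes 120 N, or if a joint passes its speed limit or range.

## Working session

There is one attempt and no reset: what is moved stays moved. The work goes in short steps, Python scripts to look and compute and a shell command to move; the robot and the scene stay as the last step left them, time stands still between calls to the robot, and variables do not carry over. Pictures are saved under pics/ and viewed, at most 14 in all, crops included, and the job is handed in when it is done.

```bash
ls; mkdir -p pics; python3 - <<'E'
from station import r
import cv2,numpy as np
s=r.state();print(s['t'],s['position'],s['orientation'],r.finger_overhang,s['opening'])
for n in ['scene','side']:
    p,d=r.grab_frame(n);np.savez('pics/%s0.npz'%n,p=p,d=d,**r.camera_info(n));cv2.imwrite('pics/%s0.png'%n,cv2.resize(p,(800,600)))
E
```

```text
pics
0.0 [ 0.17070884 -0.60073375  0.24126708] [ 9.90428319e-01  1.38024523e-01 -1.55402507e-04 -9.75071548e-04] 0.011 0.08578711760258632
```

View pics/scene0.png

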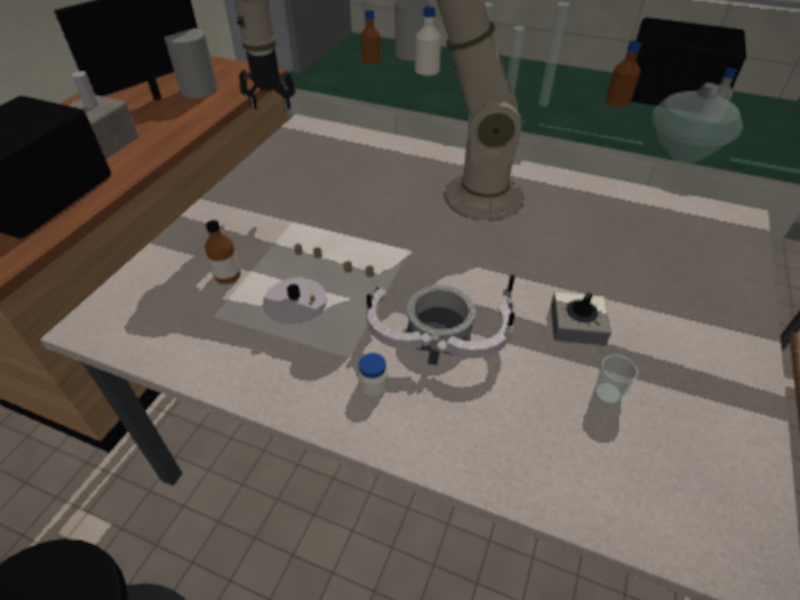

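View pics/side0.png

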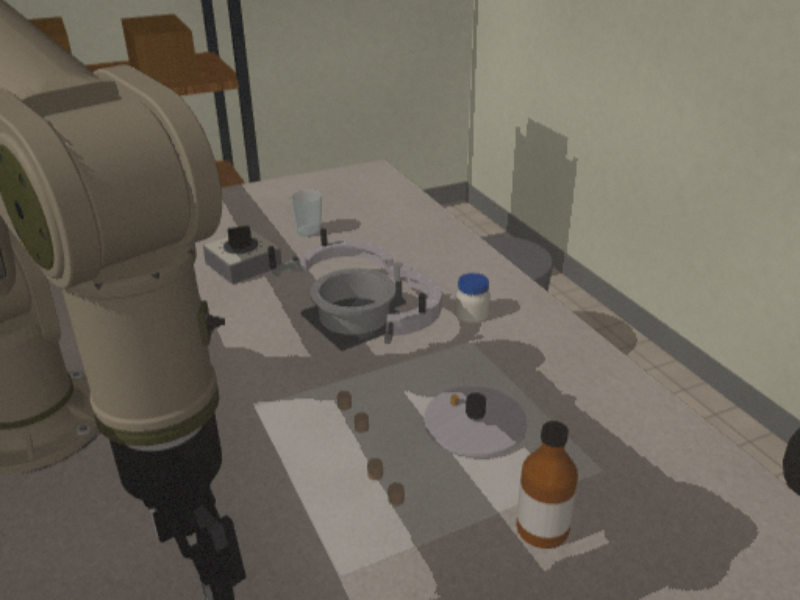

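The scene view shows the cell at about (440,310), the open clamp halves around it with their pegs, and the lid at (293,297). Four plugs are at (298,249), (318,252), (348,267) and (370,271), and the dial box is at (580,315). The side view shows the same four plugs at (344,400) to (396,493), with the latch and dial pegs near (272,255) and (238,238).

I'll fuse the depth into a top-down map.

```bash
cat > h.py <<'E'
import numpy as np,cv2
from station import r
def cloud(p,d,K,R,t):
    v,u=np.nonzero(d>0); z=d[v,u]
    X=(np.linalg.inv(K)@np.vstack([u*z,v*z,z])).T
    return (X-t)@R, p[v,u]
def load(n):
    q=np.load(n); return cloud(q['p'],q['d'],q['camera_matrix'],q['R'],q['t'])
def shot(name,n):
    c=r.camera_info(name);p,d=r.grab_frame(name)
    np.savez('pics/%s.npz'%n,p=p,d=d,camera_matrix=c['camera_matrix'],R=c['R'],t=c['t']);return p,d
def ortho(clouds,x0,x1,y0,y1,s,zmax=.25):
    # row = (x1-x)/s, col=(y1-y)/s : robot ahead = up, left = left
    H=int((x1-x0)/s);W=int((y1-y0)/s);im=np.zeros((H,W,3),np.uint8)
    for X,C in clouds:
        m=(X[:,0]>x0)&(X[:,0]<x1)&(X[:,1]>y0)&(X[:,1]<y1)&(X[:,2]<zmax)
        X=X[m];C=C[m];o=np.argsort(X[:,2]);X=X[o];C=C[o]
        im[((x1-X[:,0])/s).astype(int).clip(0,H-1),((y1-X[:,1])/s).astype(int).clip(0,W-1)]=C
    return im
def circ(x,y):
    A=np.c_[2*x,2*y,np.ones_like(x)];a,b,c=np.linalg.lstsq(A,x*x+y*y,rcond=None)[0]
    return a,b,np.sqrt(c+a*a+b*b)
E
python3 - <<'E'
from h import *
K=[load('pics/%s0.npz'%n) for n in('scene','side')]
for X,C in K: 
    m=(X[:,0]>.3)&(X[:,0]<.9)&(abs(X[:,1])<.6);h=np.histogram(X[m,2],bins=np.arange(-.02,.15,.005));print(h[0])
im=ortho(K,.25,.95,-.55,.55,.0028)
im=cv2.resize(im,None,fx=2,fy=2,interpolation=cv2.INTER_NEAREST)
cv2.imwrite('pics/o.png',im);print(im.shape)
E
```

```text
[    0     0     1  3002 29077  4792   519   793   351   203   156   183
   188   557   323   241   277   464   407   324   391   536   137    27
    33    42    45    44    35    21    20    12     9]
[    0     0    17 16967 30174   644  1054  1962   490   378   338   324
   443   538   411   438   519   807   361   373   782   227   117    84
    97   144   159   151   103    90    62    41    32]
(500, 784, 3)
```

View pics/o.png

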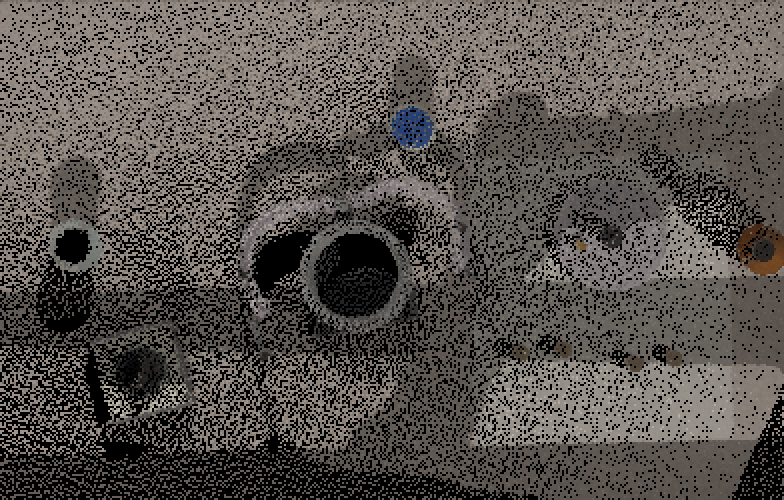

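The top-down map (1.4 mm/px) shows the cell at (356,277), the lid at (612,232), and plugs at (515,348), (558,347), (632,362) and (672,355). The dial is at (140,372), the jar at (412,128) and the beaker at (75,245).

Next I'll fit them numerically.

```bash
python3 - <<'E'
from h import *
Ks=[load('pics/%s0.npz'%n) for n in('scene','side')]
def w(c,r_): return np.array([.95-r_*.0014,.55-c*.0014])
def near(X,p,R): return np.hypot(X[:,0]-p[0],X[:,1]-p[1])<R
for n,(X,C) in zip(('scene','side'),Ks):
    print(n)
    p=w(356,277)
    for _ in range(5):
        d=np.hypot(X[:,0]-p[0],X[:,1]-p[1]);m=(d>.058)&(d<.082)&(abs(X[:,2]-.067)<.004)
        D=X[m][:,:2]; p0=p
        # outer edge/inner edge mean circle: fit r=70
        from scipy.optimize import least_squares
        p=least_squares(lambda q:np.clip(np.hypot(*(D-q).T),0,1)-.070,p).x
    print('cell',p,len(D),X[m][:,2].mean())
    q=w(612,232);m=near(X,q,.085)&(abs(X[:,2]-.016)<.004);c=X[m][:,:2]
    h=cv2.minEnclosingCircle(c.astype(np.float32));print('lid',h,len(c))
    m=near(X,q,.03)&(X[:,2]>.045);print(' knob',X[m].min(0),X[m].max(0),np.median(X[m],0))
    for c in [(515,348),(558,347),(632,362),(672,355)]:
        m=near(X,w(*c),.025)&(X[:,2]>.012);t=m&(abs(X[:,2]-.024)<.003)
        print('plug',X[m].min(0).round(3),X[m].max(0).round(3),X[t].mean(0).round(4),t.sum())
    # dark pegs
    m=(X[:,2]>.088)&(X[:,2]<.122)&near(X,p,.2);Y=X[m]
    g=np.zeros((400,400),np.uint8);ij=((Y[:,:2]-p)*1000+200).astype(int).clip(0,399);g[ij[:,0],ij[:,1]]=1
    nl,lab=cv2.connectedComponents(cv2.dilate(g,np.ones((5,5))));l=lab[ij[:,0],ij[:,1]]
    for k in range(1,nl):
        Z=Y[l==k]
        if len(Z)>5: print('peg',len(Z),cv2.minEnclosingCircle(Z[:,:2].astype(np.float32)),Z[:,2].min().round(3),Z[:,2].max().round(3),'top',Z[Z[:,2]>.114][:,:2].mean(0),C[m][l==k].mean(0).round())
    m=near(X,w(140,372),.05)&(X[:,2]>.06);Y=X[m];t=abs(Y[:,2]-.089)<.004
    print('dial',len(Y),t.sum(),cv2.minAreaRect(Y[t][:,:2].astype(np.float32)))
    m=near(X,w(140,372),.1)&(abs(X[:,2]-.045)<.004);print('box',cv2.minAreaRect(X[m][:,:2].astype(np.float32)))
    m=near(X,w(140,372),.05)&(X[:,2]>.06)&(C.mean(1)>110);print('white',X[m].mean(0),m.sum())
E
```

```text
scene
cell [0.56506649 0.0529052 ] 420 0.06849082671960012
lid ((0.6208580732345581, -0.3048705458641052), 0.08003608882427216) 645
 knob [ 0.60801465 -0.31812319  0.04571298] [ 0.63589001 -0.29020522  0.0615676 ] [ 0.6239055  -0.30327817  0.05575055]
plug [ 0.449 -0.186  0.013] [ 0.468 -0.167  0.03 ] [ 0.4584 -0.1739  0.0241] 7
plug [ 0.452 -0.247  0.012] [ 0.475 -0.227  0.032] [ 0.462  -0.2375  0.0242] 9
plug [ 0.434 -0.348  0.012] [ 0.455 -0.326  0.029] [ 0.4432 -0.3375  0.0249] 13
plug [ 0.439 -0.402  0.012] [ 0.461 -0.383  0.031] [ 0.4508 -0.3933  0.0239] 8
peg 26 ((0.4533011019229889, 0.18194198608398438), 0.00673664640635252) 0.089 0.12 top [0.45300147 0.18228497] [40. 42. 45.]
peg 32 ((0.5675761699676514, 0.2092074453830719), 0.008899642154574394) 0.088 0.121 top [0.56665075 0.21100807] [56. 56. 59.]
peg 31 ((0.6350625157356262, -0.09332547336816788), 0.00788156222552061) 0.088 0.121 top [ 0.63389383 -0.09543752] [40. 41. 43.]
dial 120 35 ((0.4300292134284973, 0.3512028157711029), (0.013940991833806038, 0.04650687053799629), 75.89505767822266)
box ((0.42995238304138184, 0.352
[... 701 characters left out ...]
 ((0.44999831914901733, 0.18026527762413025), 0.008700975216925144) 0.09 0.118 top [0.45126725 0.18271128] [39. 42. 45.]
peg 34 ((0.5646857023239136, 0.20898175239562988), 0.007821000181138515) 0.091 0.119 top [0.56558631 0.21007615] [44. 46. 49.]
peg 54 ((0.6326899528503418, -0.09597852826118469), 0.00795389898121357) 0.089 0.119 top [ 0.63179776 -0.09642939] [48. 50. 53.]
dial 148 34 ((0.4284774363040924, 0.34868791699409485), (0.020989198237657547, 0.04149806499481201), 79.11701202392578)
box ((0.42902931571006775, 0.3501662313938141), (0.12352549284696579, 0.12399014085531235), 12.7714262008667)
white [nan nan nan] 0<stdin>:31: RuntimeWarning: Mean of empty slice.
  ret = um.true_divide(
```

```bash
cat >> h.py <<'E'
def go(x,y,z,yaw=None):
    from scipy.spatial.transform import Rotation as Ro
    s=r.state();R=Ro.from_quat(s['orientation']).as_matrix();p=s['position']
    d=R.T@(np.array([x,y,z])-p);yw=np.degrees(np.arctan2(R[1,0],R[0,0]))
    print('t%.1f pos'%s['t'],p.round(4),'yaw %.2f'%yw,'shift',d.round(4),'turn',None if yaw is None else round((yw-yaw+180)%360-180,2),'op',round(s['opening'],4),'g',round(s['grasp_force'],1),'F',np.round(s['force'],1))
E
R='.324 -.124 .07 15.9 .5'; python3 -m handwheel '.324 -.124 .07 15.9 .5;.324 -.124 .07 15.9 .5;.324 -.124 .07 15.9 .5;.324 -.124 .07 15.9 .5;.324 -.124 .07 15.9 .5;.324 -.124 .07 15.9 .5;.324 -.124 .07 15.9 .5;.324 -.124 .07 15.9 .5;.324 -.124 .07 15.9 .5;.324 -.124 .07 15.9 .5' 40
python3 -c "
from h import *
go(.449,-.3935,.014,0)
p,d=shot('wrist','w1');cv2.imwrite('pics/w1.png',p)"
```

```text
t: 1.1
position: [0.4474, -0.3944, 0.1721]
orientation: [1.0, -0.001, -0.001, 0.0]
force: [-0.3, -0.0, 0.0]
opening: 0.0424
grasp_force: 0.0
t1.1 pos [ 0.4474 -0.3944  0.1721] yaw -0.12 shift [ 0.0017 -0.001   0.1581] turn -0.12 op 0.0424 g 0.0 F [-0.3 -0.   0. ]
```

View pics/w1.png

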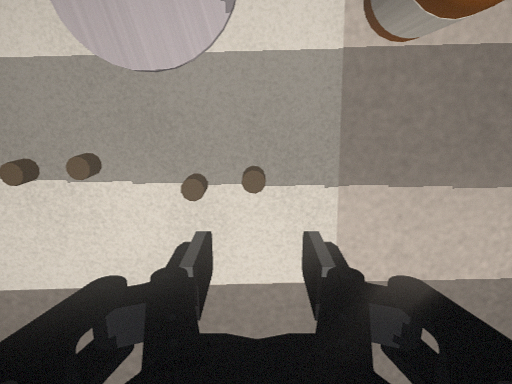

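The wrist view shows the four plugs at (254,179), (194,187), (84,166) and (18,172), with the lid's edge at the top. I'll take their positions from this view's depth.

```bash
cat >> h.py <<'E'
def plugs(n,box=(.35,.55,-.5,-.1)):
    X,C=load('pics/%s.npz'%n);m=(X[:,2]>.018)&(X[:,2]<.030)&(X[:,0]>box[0])&(X[:,0]<box[1])&(X[:,1]>box[2])&(X[:,1]<box[3])
    Y=X[m];ij=((Y[:,:2]-[box[0],box[2]])*1000).astype(int);g=np.zeros((500,500),np.uint8);g[ij[:,0],ij[:,1]]=1
    k,l=cv2.connectedComponents(cv2.dilate(g,np.ones((3,3))));l=l[ij[:,0],ij[:,1]]
    for i in range(1,k):
        if (l==i).sum()>8:
            c,rr=cv2.minEnclosingCircle(Y[l==i][:,:2].astype(np.float32));print(np.round(c,4),round(rr,4),(l==i).sum(),Y[l==i][:,2].max().round(4))
E
python3 -c "
from h import *
plugs('w1')"
```

```text
[ 0.4415 -0.3361] 0.0111 462 0.0256
[ 0.4487 -0.3908] 0.0108 452 0.0252
[ 0.4557 -0.1763] 0.0112 540 0.0258
[ 0.4608 -0.2361] 0.0111 522 0.0259
```

```bash
python3 -m handwheel '.001 -.0035 .05 0 .5;.001 -.0035 .1 0 .5;.001 -.0035 .14 0 .5;.001 -.0035 .158 0 .5;.001 -.0035 .158 0 .5;.001 -.0035 .158 0 .5;.001 -.0035 .158 0 .1;.001 -.0035 .158 0 .1;.001 -.0035 .158 0 .1;.001 -.0035 .158 0 .1' 40
python3 -m handwheel '0 0 0 0 .1;0 0 -.02 0 .1;0 0 -.06 0 .1;0 0 -.11 0 .1;0 0 -.16 0 .1;0 0 -.16 0 .1'
python3 -c "
from h import *
go(.597,.052,.17,0)"
```

```text
t: 2.15
position: [0.4498, -0.3909, 0.0156]
orientation: [1.0, -0.001, 0.001, 0.001]
force: [-2.2, -1.2, 6.6]
opening: 0.0206
grasp_force: 39.3
t: 2.75
position: [0.4529, -0.3922, 0.183]
orientation: [1.0, -0.0, 0.005, 0.004]
force: [-0.5, 0.3, -1.0]
opening: 0.0203
grasp_force: 39.2
t2.8 pos [ 0.4529 -0.3922  0.183 ] yaw -0.03 shift [ 0.1437 -0.4444  0.0108] turn -0.03 op 0.0203 g 39.2 F [-0.5  0.3 -1. ]
```

```bash
python3 -m handwheel '.149 -.442 0 0 .1;.149 -.442 0 0 .1;.149 -.442 0 0 .1;.149 -.442 0 0 .1;.149 -.442 0 0 .1;.149 -.442 0 0 .1;.149 -.442 0 0 .1;.149 -.442 0 0 .1;.149 -.442 0 0 .1;.149 -.442 0 0 .1'
python3 -m handwheel '.149 -.442 0 0 .1;0 0 0 0 .1;0 0 0 0 .1' 
python3 -c "
from h import *
go(.598,.052,.035,0)"
```

```text
t: 3.75
position: [0.5991, 0.0597, 0.1744]
orientation: [1.0, 0.004, 0.0, -0.002]
force: [0.1, 0.5, -0.2]
opening: 0.0204
grasp_force: 39.3
t: 4.05
position: [0.598, 0.0486, 0.1729]
orientation: [1.0, -0.001, -0.001, 0.002]
force: [-0.1, -3.4, 0.4]
opening: 0.0204
grasp_force: 39.3
t4.0 pos [0.598  0.0486 0.1729] yaw -0.09 shift [ 0.0003 -0.0038  0.1379] turn -0.09 op 0.0204 g 39.3 F [-0.1 -3.4  0.4]
```

```bash
python3 -m handwheel '0 0 .05 0 .1;0 0 .1 0 .1;0 0 .125 0 .1;0 0 .137 0 .1;0 0 .137 0 .1;0 0 .137 0 .35;0 0 .137 0 .35;0 0 .137 0 .35;0 0 .10 0 .35;0 0 .05 0 .35'
python3 -m handwheel '0 0 -.04 0 .4;-.05 .05 -.09 0 .5;-.1 .1 -.09 0 .5;-.155 .387 -.09 0 .5;-.155 .387 -.09 0 .5;-.155 .387 -.09 0 .5;-.155 .387 -.09 0 .5;-.155 .387 -.09 0 .5;-.155 .387 -.09 0 .5;-.155 .387 -.09 0 .5'
python3 -m handwheel '0 0 0 0 .5;0 0 0 0 .5'
python3 -c "
from h import *
go(.4415,-.3361,.015,0)
p,d=shot('wrist','w2');plugs('w2')"
```

```text
t: 5.05
position: [0.5971, 0.0517, 0.1235]
orientation: [1.0, -0.0, -0.002, 0.0]
force: [1.6, 0.1, 1.2]
opening: 0.0297
grasp_force: 0.0
t: 6.05
position: [0.442, -0.3386, 0.2157]
orientation: [1.0, -0.002, 0.001, 0.001]
force: [1.1, 0.2, -0.2]
opening: 0.0424
grasp_force: 0.0
t: 6.25
position: [0.4434, -0.3357, 0.2151]
orientation: [1.0, -0.001, 0.001, 0.0]
force: [0.5, 0.5, 0.9]
opening: 0.0427
grasp_force: 0.0
t6.2 pos [ 0.4434 -0.3357  0.2151] yaw -0.17 shift [-0.0021  0.0004  0.2001] turn -0.17 op 0.0427 g 0.0 F [0.5 0.5 0.9]
[ 0.4414 -0.3357] 0.0109 353 0.0254
[ 0.456  -0.1758] 0.011 387 0.0254
[ 0.4611 -0.2358] 0.011 378 0.0257
```

```bash
python3 -m handwheel '-.001 0 .05 0 .5;-.001 0 .1 0 .5;-.001 0 .15 0 .5;-.001 0 .185 0 .5;-.001 0 .199 0 .5;-.001 0 .199 0 .5;-.001 0 .199 0 .1;-.001 0 .199 0 .1;-.001 0 .199 0 .1;-.001 0 .199 0 .1' 40
python3 -m handwheel '0 0 -.02 0 .1;0 0 -.06 0 .1;0 0 -.11 0 .1;.02 -.05 -.155 0 .1;.134 -.388 -.155 0 .1;.134 -.388 -.155 0 .1;.134 -.388 -.155 0 .1;.134 -.388 -.155 0 .1;.134 -.388 -.155 0 .1;.134 -.388 -.155 0 .1'
python3 -c "
from h import *
go(.5755,.0515,.035,0)"
```

```text
t: 7.3
position: [0.4445, -0.3357, 0.0178]
orientation: [1.0, -0.0, 0.002, 0.001]
force: [0.2, 1.5, 7.0]
opening: 0.0206
grasp_force: 28.6
t: 8.3
position: [0.5543, -0.0137, 0.1694]
orientation: [1.0, -0.001, 0.001, 0.0]
force: [0.5, 0.0, -0.1]
opening: 0.0203
grasp_force: 41.2
t8.3 pos [ 0.5543 -0.0137  0.1694] yaw -0.07 shift [ 0.0208 -0.0653  0.1345] turn -0.07 op 0.0203 g 41.2 F [ 0.5  0.  -0.1]
```

```bash
python3 -m handwheel '.019 -.061 0 0 .1;.019 -.061 0 0 .1;.019 -.061 0 0 .1;.019 -.061 0 0 .1'
python3 -c "
from h import *
go(.5755,.0515,.035,0)"
```

```text
t: 8.7
position: [0.5727, 0.0446, 0.1684]
orientation: [1.0, -0.001, 0.0, 0.0]
force: [-0.2, -1.0, -0.3]
opening: 0.0203
grasp_force: 41.2
t8.7 pos [0.5727 0.0446 0.1684] yaw -0.06 shift [ 0.0027 -0.007   0.1334] turn -0.06 op 0.0203 g 41.2 F [-0.2 -1.  -0.3]
```

```bash
python3 -m handwheel '.002 -.006 .05 0 .1;.002 -.006 .1 0 .1;.002 -.006 .12 0 .1;.002 -.006 .131 0 .1;.002 -.006 .131 0 .1;.002 -.006 .131 0 .32;.002 -.006 .131 0 .32;.002 -.006 .131 0 .32;.002 -.006 .10 0 .32;.002 -.006 .05 0 .35'
python3 -m handwheel '0 0 -.04 0 .4;-.02 .04 -.08 0 .5;-.114 .287 -.09 0 .5;-.114 .287 -.09 0 .5;-.114 .287 -.09 0 .5;-.114 .287 -.09 0 .5;-.114 .287 -.09 0 .5;-.114 .287 -.09 0 .5;-.114 .287 -.09 0 .5;-.114 .287 -.09 0 .5'
python3 -c "
from h import *
go(.461,-.2358,.016,0)
p,d=shot('wrist','w3');plugs('w3')"
```

```text
t: 9.7
position: [0.5725, 0.0513, 0.1163]
orientation: [1.0, -0.0, -0.003, 0.0]
force: [1.2, 0.1, 0.6]
opening: 0.03
grasp_force: 0.0
t: 10.7
position: [0.4606, -0.2354, 0.2085]
orientation: [1.0, -0.001, 0.001, 0.0]
force: [0.3, 0.4, -0.2]
opening: 0.0428
grasp_force: 0.0
t10.7 pos [ 0.4606 -0.2354  0.2085] yaw -0.09 shift [1.000e-04 4.000e-04 1.925e-01] turn -0.09 op 0.0428 g 0.0 F [ 0.3  0.4 -0.2]
[ 0.4561 -0.1756] 0.011 364 0.0257
[ 0.4612 -0.2356] 0.011 366 0.0256
```

```bash
python3 -m handwheel '0 0 .05 0 .5;0 0 .1 0 .5;0 0 .15 0 .5;0 0 .18 0 .5;0 0 .193 0 .5;0 0 .193 0 .5;0 0 .193 0 .1;0 0 .193 0 .1;0 0 .193 0 .1;0 0 .193 0 .1' 40
python3 -m handwheel '0 0 -.02 0 .1;0 0 -.06 0 .1;.01 -.01 -.11 0 .1;.092 -.287 -.155 0 .1;.092 -.287 -.155 0 .1;.092 -.287 -.155 0 .1;.092 -.287 -.155 0 .1;.092 -.287 -.155 0 .1;.092 -.287 -.155 0 .1;.092 -.287 -.155 0 .1'
python3 -m handwheel '0 0 0 0 .1;0 0 0 0 .1'
python3 -c "
from h import *
go(.5525,.0515,.035,0)"
```

```text
t: 11.75
position: [0.4622, -0.2358, 0.0169]
orientation: [1.0, -0.0, 0.002, 0.001]
force: [-0.0, 0.5, 7.6]
opening: 0.0207
grasp_force: 39.7
t: 12.75
position: [0.5538, 0.0599, 0.1722]
orientation: [1.0, 0.005, 0.002, -0.002]
force: [0.0, 0.4, 0.4]
opening: 0.0203
grasp_force: 39.3
t: 12.95
position: [0.5525, 0.0499, 0.17]
orientation: [1.0, -0.001, 0.0, 0.0]
force: [0.6, -1.2, -0.8]
opening: 0.0206
grasp_force: 39.3
t12.9 pos [0.5525 0.0499 0.17  ] yaw -0.14 shift [-0.     -0.0017  0.135 ] turn -0.14 op 0.0206 g 39.3 F [ 0.6 -1.2 -0.8]
```

```bash
python3 -m handwheel '0 0 .05 0 .1;0 0 .1 0 .1;0 0 .12 0 .1;0 0 .134 0 .1;0 0 .134 0 .1;0 0 .134 0 .32;0 0 .134 0 .32;0 0 .134 0 .32;0 0 .10 0 .32;0 0 .05 0 .35'
python3 -m handwheel '0 0 -.04 0 .4;-.02 .04 -.08 0 .5;-.096 .227 -.09 0 .5;-.096 .227 -.09 0 .5;-.096 .227 -.09 0 .5;-.096 .227 -.09 0 .5;-.096 .227 -.09 0 .5;-.096 .227 -.09 0 .5;-.096 .227 -.09 0 .5;-.096 .227 -.09 0 .5'
python3 -c "
from h import *
go(.456,-.1757,.016,0)
p,d=shot('wrist','w4');plugs('w4');p,d=shot('side','s1');cv2.imwrite('pics/s1.png',cv2.resize(p[100:384],None,fx=1.5,fy=1.5))"
```

```text
t: 13.95
position: [0.5507, 0.0513, 0.1189]
orientation: [1.0, -0.0, -0.003, 0.0]
force: [0.4, -0.6, 0.4]
opening: 0.0299
grasp_force: 0.0
t: 14.95
position: [0.4574, -0.1733, 0.2099]
orientation: [1.0, 0.001, 0.0, -0.0]
force: [0.5, 0.0, 0.1]
opening: 0.0429
grasp_force: 0.0
t14.9 pos [ 0.4574 -0.1733  0.2099] yaw 0.16 shift [-0.0015  0.0026  0.1939] turn 0.16 op 0.0429 g 0.0 F [0.5 0.  0.1]
[ 0.456  -0.1757] 0.0111 361 0.0259
```

View pics/s1.png

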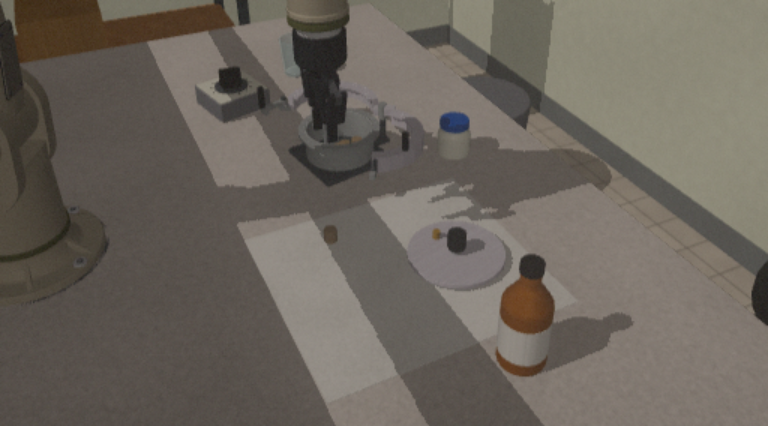

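The side view shows one plug left on the bench at (330,234) and the lid still at (457,253). Next is the last plug.

```bash
python3 -m handwheel '0 .001 .05 0 .5;0 .001 .1 0 .5;0 .001 .15 0 .5;0 .001 .18 0 .5;0 .001 .194 0 .5;0 .001 .194 0 .5;0 .001 .194 0 .1;0 .001 .194 0 .1;0 .001 .194 0 .1;0 .001 .194 0 .1' 40
python3 -m handwheel '0 0 -.02 0 .1;0 0 -.06 0 .1;.01 -.01 -.11 0 .1;.074 -.227 -.155 0 .1;.074 -.227 -.155 0 .1;.074 -.227 -.155 0 .1;.074 -.227 -.155 0 .1;.074 -.227 -.155 0 .1;.074 -.227 -.155 0 .1;.074 -.227 -.155 0 .1'
python3 -m handwheel '0 0 0 0 .1;0 0 0 0 .1'
python3 -c "
from h import *
go(.530,.0515,.035,0)"
```

```text
t: 16.05
position: [0.4574, -0.1766, 0.017]
orientation: [1.0, -0.0, 0.001, 0.0]
force: [0.7, 0.1, 4.1]
opening: 0.0207
grasp_force: 39.4
t: 17.05
position: [0.5307, 0.0512, 0.1711]
orientation: [1.0, 0.001, 0.0, 0.0]
force: [0.2, -1.3, 0.2]
opening: 0.0205
grasp_force: 39.2
t: 17.25
position: [0.5304, 0.0488, 0.1706]
orientation: [1.0, -0.002, -0.0, 0.0]
force: [-1.1, -0.6, -0.4]
opening: 0.0201
grasp_force: 39.2
t17.2 pos [0.5304 0.0488 0.1706] yaw -0.19 shift [-0.0003 -0.0027  0.1356] turn -0.19 op 0.0201 g 39.2 F [-1.1 -0.6 -0.4]
```

```bash
python3 -m handwheel '0 -.001 .05 0 .1;0 -.001 .1 0 .1;0 -.001 .12 0 .1;0 -.001 .134 0 .1;0 -.001 .134 0 .1;0 -.001 .134 0 .32;0 -.001 .134 0 .32;0 -.001 .134 0 .32;0 -.001 .10 0 .32;0 -.001 .05 0 .35'
python3 -m handwheel '0 0 -.04 0 .4;0 0 -.09 0 .5;0 0 -.14 0 .5;0 0 -.2 0 .5;0 0 -.2 0 .5;0 0 -.2 0 .5;0 0 -.2 0 .5'
python3 -c "
from h import *
go(.530,.0515,.035,0)
p,d=shot('wrist','w5');cv2.imwrite('pics/w5.png',p)"
```

```text
t: 18.25
position: [0.5287, 0.0513, 0.12]
orientation: [1.0, -0.0, -0.002, 0.0]
force: [0.9, -0.3, 0.1]
opening: 0.0296
grasp_force: 0.0
t: 18.95
position: [0.5302, 0.0515, 0.32]
orientation: [1.0, -0.0, -0.0, 0.0]
force: [-0.4, -0.2, -0.3]
opening: 0.0423
grasp_force: 0.0
t18.9 pos [0.5302 0.0515 0.32  ] yaw -0.04 shift [-0.    -0.     0.285] turn -0.04 op 0.0423 g 0.0 F [-0.4 -0.2 -0.3]
```

View pics/w5.png

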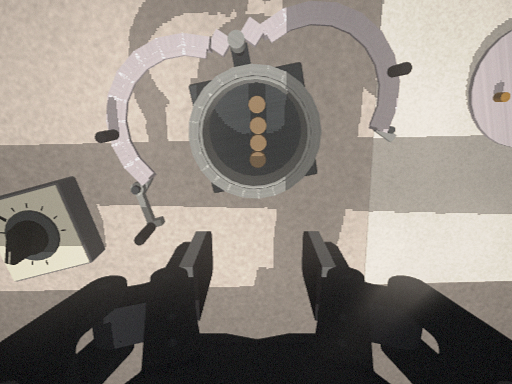

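The wrist view shows all four plugs standing in the cell at (257,104) to (257,160). The hinge is at (237,40), the pegs at (107,136) and (399,69), the latch peg at (146,232), and the dial at about (28,238).

I'll refine the geometry from this view.

```bash
cat >> h.py <<'E'
from scipy.optimize import least_squares
def cellfit(n,p=(.564,.0515)):
    X,C=load('pics/%s.npz'%n);p=np.array(p)
    for _ in range(5):
        d=np.hypot(*(X[:,:2]-p).T);m=(d>.056)&(d<.084)&(abs(X[:,2]-.067)<.003);D=X[m][:,:2]
        th=np.arctan2(*(D-p).T[::-1]);b=((th+np.pi)/(2*np.pi)*36).astype(int)
        c=[D[b==k].mean(0) for k in range(36) if (b==k).sum()>10]
        p=least_squares(lambda q:np.hypot(*(c-q).T)-.070,p,loss='soft_l1',f_scale=.002).x
    print('cell',p.round(4),len(c),X[m][:,2].mean().round(4),'outer',np.percentile(np.hypot(*(D-p).T),[1,99]).round(4));return p
def pegs(n,p,R=.2,z0=.105):
    X,C=load('pics/%s.npz'%n);m=(X[:,2]>z0)&(X[:,2]<.124)&(np.hypot(*(X[:,:2]-p).T)<R);Y=X[m]
    g=np.zeros((420,420),np.uint8);ij=((Y[:,:2]-p)*1000+210).astype(int).clip(0,419);g[ij[:,0],ij[:,1]]=1
    k,l=cv2.connectedComponents(cv2.dilate(g,np.ones((3,3))));l=l[ij[:,0],ij[:,1]]
    for i in range(1,k):
        Z=Y[l==i];T=Z[Z[:,2]>np.percentile(Z[:,2],95)-.004]
        if len(Z)>20: c,rr=cv2.minEnclosingCircle(T[:,:2].astype(np.float32));print('peg',np.round(c,4),round(rr,4),len(T),T[:,2].mean().round(4))
E
python3 - <<'E'
from h import *
p=cellfit('w5');pegs('w5',p)
X,C=load('pics/w5.npz')
q=np.load('pics/w5.npz')
for u,v in[(237,40),(138,190),(390,133)]:
    m=q['d'][v-1:v+2,u-1:u+2];z=np.median(m);c=np.linalg.inv(q['camera_matrix'])@[u*z,v*z,z];print(u,v,((c-q['t'])@q['R']).round(4))
m=(np.hypot(X[:,0]-.43,X[:,1]-.352)<.05)&(abs(X[:,2]-.089)<.004);print('dial',cv2.minAreaRect(X[m][:,:2].astype(np.float32)),m.sum())
E
```

```text
cell [0.5642 0.0549] 36 0.0667 outer [0.0617 0.078 ]
peg [0.4515 0.1844] 0.0058 86 0.1172
peg [0.5655 0.2133] 0.0064 110 0.1172
peg [ 0.6298 -0.0931] 0.0051 127 0.1174
237 40 [0.6629 0.0723 0.0845]
138 190 [0.4989 0.1941 0.0776]
390 133 [ 0.5667 -0.0994  0.0813]
dial ((0.42787685990333557, 0.35390520095825195), (0.014637857675552368, 0.04590713977813721), 74.66222381591797) 413
```

```bash
python3 -m handwheel '.07 .357 .04 0 .7;.07 .357 .04 0 .7;.07 .357 .04 0 .7;.07 .357 .04 0 .7;.07 .357 .04 0 .7;.07 .357 .04 0 .7;.07 .357 .04 0 .7;.07 .357 .04 0 .7;.07 .357 .04 0 .7;.07 .357 .04 0 .7'
python3 - <<'E'
from h import *
go(.61,-.305,.28,0);print(np.round(r.state()['joint_positions'],2))
p,d=shot('wrist','w6');cv2.imwrite('pics/w6.png',p)
plugs('w6',(.5,.7,-.4,-.2))
X,C=load('pics/w5.npz')
m=(abs(X[:,2]-.039)<.004)&(np.hypot(X[:,0]-.564,X[:,1]-.053)<.055);Y=X[m]
for x in(.597,.574,.551,.529):
    k=abs(Y[:,0]-x)<.011;print(cv2.minEnclosingCircle(Y[k][:,:2].astype(np.float32)),k.sum())
E
```

```text
t: 20.0
position: [0.6001, -0.3045, 0.2788]
orientation: [1.0, -0.0, -0.001, -0.001]
force: [-0.2, 0.4, 0.1]
opening: 0.0599
grasp_force: 0.0
t20.0 pos [ 0.6001 -0.3045  0.2788] yaw -0.01 shift [ 0.0099  0.0005 -0.0012] turn -0.01 op 0.0599 g 0.0 F [-0.2  0.4  0.1]
[ 0.51  0.49 -0.14  1.14  0.07  1.52 -1.19]
[ 0.6076 -0.2596] 0.0061 69 0.03
((0.5982463359832764, 0.050031326711177826), 0.009022374637424946) 12
((0.5734768509864807, 0.05117439478635788), 0.009700101800262928) 15
((0.550902247428894, 0.051362913101911545), 0.009668576531112194) 20
((0.52820885181427, 0.05264769122004509), 0.00949606392532587) 15
```

View pics/w6.png

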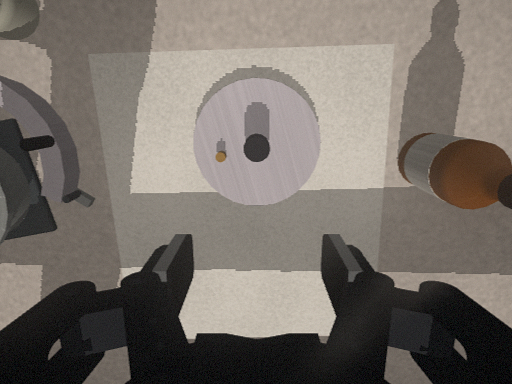

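The wrist view shows the lid's knob at (257,148) and its small valve at (221,156), about 46 mm to the knob's left. Gripping along y with half opening clears the valve.

```bash
python3 - <<'E'
from h import *
X,C=load('pics/w6.npz')
n=np.hypot(X[:,0]-.62,X[:,1]+.305)
m=(n<.04)&(X[:,2]>.050)&(X[:,2]<.06);c=cv2.minEnclosingCircle(X[m][:,:2].astype(np.float32));print('knob',c,X[m][:,2].mean())
m=(n<.1)&(abs(X[:,2]-.016)<.004);print('lid',cv2.minEnclosingCircle(X[m][:,:2].astype(np.float32)),X[m][:,2].mean())
go(*c[0],.034,0)
E
```

```text
knob ((0.6201403141021729, -0.3027651011943817), 0.01493283361196518) 0.05341124929426018
lid ((0.6202237010002136, -0.30283039808273315), 0.07793021202087402) 0.015729558026263295
t20.1 pos [ 0.6005 -0.3036  0.2797] yaw 0.07 shift [ 0.0199 -0.0003  0.2457] turn 0.07 op 0.0596 g 0.0 F [-0.6  0.6  1. ]
```

```bash
python3 -m handwheel '.02 -.001 .04 0 .5;.02 -.001 .09 0 .5;.02 -.001 .14 0 .5;.02 -.001 .18 0 .5;.02 -.001 .21 0 .5;.02 -.001 .23 0 .5;.02 -.001 .245 0 .5;.02 -.001 .245 0 .5;.02 -.001 .245 0 .5'
python3 -c "
from h import *
go(.6201,-.3028,.034,0)"
python3 -m handwheel '0 0 0 0 .2;0 0 0 0 .2;0 0 0 0 .2;0 0 0 0 .2;0 0 0 0 .2;0 0 -.005 0 .2;0 0 -.015 0 .2;0 0 -.03 0 .2;0 0 -.05 0 .2;0 0 -.05 0 .2' 90
python3 -c "
from h import *
go(.5642,.0549,.2,0)"
```

```text
t: 20.95
position: [0.6211, -0.3038, 0.0369]
orientation: [1.0, 0.0, 0.001, 0.0]
force: [-0.2, 0.7, 1.1]
opening: 0.0428
grasp_force: 0.0
t20.9 pos [ 0.6211 -0.3038  0.0369] yaw 0.02 shift [-0.001  -0.001   0.0029] turn 0.02 op 0.0428 g 0.0 F [-0.2  0.7  1.1]
t: 21.95
position: [0.6225, -0.3056, 0.0904]
orientation: [1.0, -0.0, 0.003, 0.001]
force: [0.2, -1.0, -3.6]
opening: 0.0278
grasp_force: 89.0
t21.9 pos [ 0.6225 -0.3056  0.0904] yaw -0.06 shift [-0.058  -0.3601 -0.1109] turn -0.06 op 0.0278 g 89.0 F [ 0.2 -1.  -3.6]
```

```bash
python3 -m handwheel '0 0 -.04 0 .2;0 0 -.08 0 .2;-.005 -.03 -.114 0 .2;-.011 -.07 -.114 0 .2;-.018 -.11 -.114 0 .2;-.024 -.15 -.114 0 .2;-.03 -.19 -.114 0 .2;-.036 -.23 -.114 0 .2;-.042 -.27 -.114 0 .2;-.048 -.31 -.114 0 .2' 90
python3 -m handwheel '-.006 -.035 0 0 .2;-.008 -.048 0 0 .2;-.008 -.048 0 0 .2;-.008 -.048 0 0 .2;-.008 -.048 0 0 .2;-.008 -.048 0 0 .2'
python3 - <<'E'
from h import *
go(.5642,.0549,.11,0)
p,d=shot('wrist','w7');cv2.imwrite('pics/w7.png',p)
X,C=load('pics/w7.npz')
n=np.hypot(X[:,0]-.56,X[:,1]-.05)
for z in np.arange(.15,.24,.005): print(round(z,3),((n<.1)&(abs(X[:,2]-z)<.0025)).sum(),end=' ')
E
```

```text
t: 22.95
position: [0.572, 0.007, 0.1997]
orientation: [1.0, -0.0, 0.0, 0.0]
force: [1.4, 0.1, -3.5]
opening: 0.027
grasp_force: 89.9
t: 23.55
position: [0.5649, 0.0517, 0.1997]
orientation: [1.0, -0.002, -0.0, 0.0]
force: [0.0, -0.5, -3.9]
opening: 0.0279
grasp_force: 90.0
t23.6 pos [0.5649 0.0517 0.1997] yaw -0.19 shift [-0.0007 -0.0032  0.0897] turn -0.19 op 0.0279 g 90.0 F [ 0.  -0.5 -3.9]
0.15 0 0.155 0 0.16 0 0.165 0 0.17 0 0.175 33439 0.18 10742 0.185 92 0.19 482 0.195 430 0.2 521 0.205 602 0.21 718 0.215 4059 0.22 399 0.225 939 0.23 525 0.235 1285
```

```bash
cat >> h.py <<'E'
def lidfit(n,z,p=(.564,.053)):
    X,C=load('pics/%s.npz'%n);d=np.hypot(*(X[:,:2]-p).T)
    m=(d<.1)&(abs(X[:,2]-z)<.008);Y=X[m];A=np.c_[Y[:,:2]-p,np.ones(len(Y))];s=np.linalg.lstsq(A,Y[:,2],rcond=None)[0]
    c,rr=cv2.minEnclosingCircle(Y[abs(A@s-Y[:,2])<.003][:,:2].astype(np.float32))
    print('lid',np.round(c,4),round(rr,4),'plane slope',s.round(4));return c
E
python3 - <<'E'
from h import *
lidfit('w7',.178)
s=r.state();print(s['position'])
E
```

```text
lid [0.5634 0.0519] 0.078 plane slope [-0.0033  0.0003  0.1772]
[0.56481621 0.05210484 0.19968259]
```

```bash
python3 -m handwheel '0 0 .03 0 .2;0 0 .06 0 .2;0 0 .08 0 .2;0 0 .08 0 .2;0 0 .08 0 .2;0 0 .08 0 .2' 90
python3 - <<'E'
from h import *
go(.5642,.0549,.0977,0)
shot('wrist','w8');lidfit('w8',.098)
E
```

```text
t: 24.2
position: [0.5658, 0.0535, 0.1215]
orientation: [1.0, -0.001, 0.001, -0.0]
force: [0.2, -0.7, -4.1]
opening: 0.0275
grasp_force: 90.0
t24.2 pos [0.5658 0.0535 0.1215] yaw -0.06 shift [-0.0017 -0.0014  0.0238] turn -0.06 op 0.0275 g 90.0 F [ 0.2 -0.7 -4.1]
lid [0.5643 0.0539] 0.0784 plane slope [0.    0.001 0.099]
```

Lid centre is within 1 mm, so I'll lower it gently.

```bash
python3 -m handwheel '0 -.001 .008 0 .2;0 -.001 .014 0 .2;0 -.001 .018 0 .2;0 -.001 .021 0 .2;0 -.001 .024 0 .2;0 -.001 .025 0 .2;0 -.001 .025 0 .2;0 -.001 .025 0 .2' 90
python3 - <<'E'
from h import *
go(.5642,.0549,.0977,0)
shot('wrist','w9');lidfit('w9',.075)
E
```

```text
t: 25.05
position: [0.5645, 0.0546, 0.0972]
orientation: [1.0, -0.0, 0.0, 0.0]
force: [-11.8, -1.2, 17.6]
opening: 0.0276
grasp_force: 92.7
t25.1 pos [0.5645 0.0546 0.0972] yaw -0.04 shift [-0.0003 -0.0003 -0.0005] turn -0.04 op 0.0276 g 92.7 F [-11.8  -1.2  17.6]
lid [0.5816 0.0547] 0.0844 plane slope [-0.0012  0.0006  0.0748]
```

```bash
python3 -m handwheel '0 0 -.001 0 .5;0 0 -.001 0 .5;0 0 -.001 0 .5;0 0 -.001 0 .5;0 0 -.03 0 .5;0 0 -.07 0 .5;0 0 -.12 0 .5;0 0 -.17 0 .5;0 0 -.2 0 .4;0 0 -.2 0 .4' 40
python3 - <<'E'
from h import *
go(.5642,.0549,.3,0);print(np.round(r.state()['joint_positions'],2))
p,d=shot('wrist','w10');cv2.imwrite('pics/w10.png',p);lidfit('w10',.075);pegs('w10',np.array([.5642,.0549]))
X,C=load('pics/w10.npz');n=np.hypot(X[:,0]-.5642,X[:,1]-.0549);m=(n<.03)&(X[:,2]>.108)&(X[:,2]<.118);print(cv2.minEnclosingCircle(X[m][:,:2].astype(np.float32)))
m=(n<.076)&(n>.02)&(X[:,2]<.08);Y=X[m];print(np.linalg.lstsq(np.c_[Y[:,:2]-[.5642,.0549],np.ones(len(Y))],Y[:,2],rcond=None)[0].round(4))
E
```

```text
t: 26.1
position: [0.5667, 0.0551, 0.3005]
orientation: [1.0, -0.0, 0.005, -0.001]
force: [-0.5, -0.3, -0.5]
opening: 0.034
grasp_force: 0.0
t26.1 pos [0.5667 0.0551 0.3005] yaw -0.04 shift [-0.0025  0.0002  0.0004] turn -0.04 op 0.034 g 0.0 F [-0.5 -0.3 -0.5]
[ 0.09  0.25 -0.31  1.42  0.08  1.47 -1.78]
lid [0.5741 0.0553] 0.0884 plane slope [-0.0005  0.0004  0.0747]
peg [0.4521 0.1824] 0.0056 35 0.1167
peg [0.5633 0.0551] 0.0148 624 0.1125
peg [0.566  0.2129] 0.006 112 0.1174
peg [ 0.6324 -0.0926] 0.006 128 0.1173
((0.5632983446121216, 0.055071908980607986), 0.014965211041271687)
[0.0005 0.0007 0.0747]
```

View pics/w10.png

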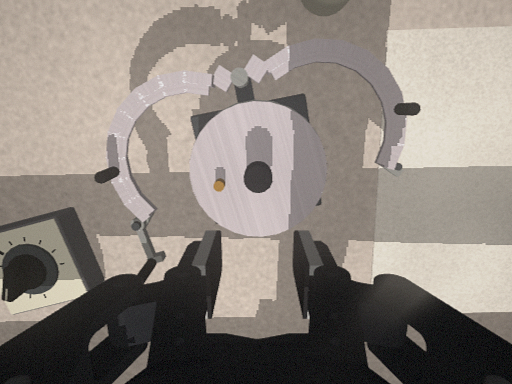

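The lid sits flat with its top at 74.7 mm, and the knob is centred at (258,177). The pegs show at (107,174) and (406,108), so the left half is next.

```bash
python3 -m handwheel '.001 -.05 0 0 .4;.001 -.1 0 0 .4;.001 -.15 0 0 .4;.001 -.158 .02 0 .4;.001 -.158 .06 0 .4;.001 -.158 .11 0 .4;.001 -.158 .15 0 .4;.001 -.158 .18 0 .4;.001 -.158 .18 0 .4;.001 -.158 .18 0 .4' 30
python3 - <<'E'
from h import *
go(.5658,.2131,.1015,0)
p,d=shot('wrist','w11');pegs('w11',np.array([.5658,.2131]),.1)
def arc(th0,th1,n):
    for t in np.linspace(th0,th1,n+1)[1:]:
        a,b=np.radians(th0),np.radians(t);print(round(t,1),np.round([.1703*(np.cos(b)-np.cos(a)),-.1703*(np.sin(b)-np.sin(a))],4))
arc(125.3,168,8);arc(258.7,213.6,8)
E
```

```text
t: 27.15
position: [0.5652, 0.2124, 0.1142]
orientation: [1.0, -0.0, -0.001, 0.0]
force: [0.9, 0.3, 1.4]
opening: 0.0339
grasp_force: 0.0
t27.1 pos [0.5652 0.2124 0.1142] yaw -0.03 shift [ 0.0006 -0.0007  0.0127] turn -0.03 op 0.0339 g 0.0 F [0.9 0.3 1.4]
peg [0.5662 0.1913] 0.0119 211 0.1217
peg [0.5661 0.2335] 0.012 204 0.1216
peg [0.566  0.2128] 0.0062 549 0.1173
130.6 [-0.0125  0.0098]
136.0 [-0.024   0.0206]
141.3 [-0.0345  0.0325]
146.6 [-0.0438  0.0454]
152.0 [-0.0519  0.059 ]
157.3 [-0.0587  0.0733]
162.7 [-0.0642  0.0882]
168.0 [-0.0682  0.1036]
253.1 [-0.0162 -0.0041]
247.4 [-0.032  -0.0097]
241.8 [-0.0471 -0.0169]
236.2 [-0.0615 -0.0256]
230.5 [-0.0749 -0.0356]
224.9 [-0.0873 -0.0468]
219.2 [-0.0985 -0.0593]
213.6 [-0.1085 -0.0728]
```

```bash
python3 -m handwheel '0 0 .007 0 .4;0 0 .013 0 .4;0 0 .013 0 .4;0 0 .013 0 0;0 0 .013 0 0;0 0 .013 0 0;0 0 .013 0 0;0 0 .013 0 0' 30
python3 -m handwheel '-.0125 .0098 0 0 0;-.024 .0206 0 0 0;-.0345 .0325 0 0 0;-.0438 .0454 0 0 0;-.0519 .059 0 0 0;-.0587 .0733 0 0 0;-.0642 .0882 0 0 0;-.067 .098 0 0 0;-.068 .1036 0 0 0;-.068 .1036 0 0 0'
python3 - <<'E'
from h import *
go(.4976,.1095,.1015,0)
E
```

```text
t: 28.0
position: [0.5658, 0.213, 0.1022]
orientation: [1.0, -0.0, 0.0, -0.0]
force: [-0.6, 0.8, 2.0]
opening: 0.0107
grasp_force: 29.4
t: 29.0
position: [0.4953, 0.1091, 0.102]
orientation: [1.0, -0.0, -0.002, 0.0]
force: [-12.0, 1.0, 9.8]
opening: 0.0108
grasp_force: 31.1
t29.0 pos [0.4953 0.1091 0.102 ] yaw -0.02 shift [ 0.0023 -0.0004  0.0005] turn -0.02 op 0.0108 g 31.1 F [-12.    1.    9.8]
```

```bash
python3 -m handwheel '0 .002 0 0 0;0 .004 0 0 0;0 .004 0 0 0;0 .004 0 0 0'
python3 -c "
from h import *
go(.4976,.1095,.1015,0)"
python3 -m handwheel '0 -.004 0 0 0;0 -.004 0 0 .4;0 -.004 0 0 .4;0 -.004 0 0 .4;0 -.004 -.03 0 .4;0 -.004 -.08 0 .4;0 -.004 -.13 0 .4;0 -.004 -.18 0 .4;0 -.004 -.2 0 .4;0 -.004 -.2 0 .4'
python3 - <<'E'
from h import *
go(.631,-.0928,.3,0)
p,d=shot('wrist','w12');cv2.imwrite('pics/w12.png',p);pegs('w12',np.array([.5642,.0549]))
E
```

```text
t: 29.4
position: [0.4952, 0.1085, 0.102]
orientation: [1.0, 0.002, -0.002, -0.001]
force: [-11.4, 9.4, 9.2]
opening: 0.011
grasp_force: 31.1
t29.4 pos [0.4952 0.1085 0.102 ] yaw 0.18 shift [ 0.0024 -0.001   0.0005] turn 0.18 op 0.011 g 31.1 F [-11.4   9.4   9.2]
t: 30.4
position: [0.4994, 0.1091, 0.3059]
orientation: [1.0, -0.001, 0.004, -0.001]
force: [0.4, -0.4, -0.3]
opening: 0.0344
grasp_force: 0.0
t30.4 pos [0.4994 0.1091 0.3059] yaw -0.09 shift [0.1319 0.2017 0.0066] turn -0.09 op 0.0344 g 0.0 F [ 0.4 -0.4 -0.3]
peg [0.4322 0.0129] 0.0057 95 0.1173
peg [0.4978 0.1112] 0.0057 103 0.1173
peg [0.5632 0.0551] 0.0148 703 0.1125
peg [ 0.6323 -0.0923] 0.0064 159 0.1171
```

```bash
python3 -m handwheel '.134 .202 0 0 .4;.134 .202 0 0 .4;.134 .202 0 0 .4;.134 .202 0 0 .4;.134 .202 0 0 .4;.134 .202 .04 0 .4;.134 .202 .09 0 .4;.134 .202 .14 0 .4;.134 .202 .18 0 .4;.134 .202 .18 0 .4' 30
python3 -m handwheel '0 0 0 0 .4;0 0 0 0 .4'
python3 - <<'E'
from h import *
go(.631,-.0925,.102,0)
p,d=shot('wrist','w13');pegs('w13',np.array([.631,-.093]),.1)
E
```

```text
t: 31.45
position: [0.626, -0.093, 0.1131]
orientation: [1.0, -0.0, -0.007, -0.001]
force: [-1.2, -0.2, -0.8]
opening: 0.0344
grasp_force: 0.0
t: 31.65
position: [0.633, -0.0932, 0.1244]
orientation: [1.0, -0.0, 0.002, 0.0]
force: [-0.8, -0.4, 0.6]
opening: 0.0345
grasp_force: 0.0
t31.6 pos [ 0.633  -0.0932  0.1244] yaw -0.05 shift [-0.0021 -0.0007  0.0224] turn -0.05 op 0.0345 g 0.0 F [-0.8 -0.4  0.6]
peg [ 0.634 -0.114] 0.0117 131 0.1222
peg [ 0.6342 -0.0729] 0.0114 135 0.122
peg [ 0.6323 -0.0937] 0.0061 477 0.1173
```

```bash
python3 -m handwheel '-.001 0 .01 0 .4;-.001 0 .0215 0 .4;-.001 0 .0215 0 .4;-.001 0 .0215 0 0;-.001 0 .0215 0 0;-.001 0 .0215 0 0;-.001 0 .0215 0 0;-.001 0 .0215 0 0' 30
python3 -m handwheel '-.0165 -.004 0 0 0;-.0325 -.0097 0 0 0;-.0475 -.017 0 0 0;-.062 -.0257 0 0 0;-.0755 -.0358 0 0 0;-.088 -.047 0 0 0;-.099 -.0595 0 0 0;-.105 -.067 0 0 0;-.109 -.0728 0 0 0;-.109 -.0728 0 0 0'
python3 -c "
from h import *
go(.5224,-.0201,.102,0)"
python3 -m handwheel '-.001 -.0015 0 0 0;-.002 -.003 0 0 0;-.002 -.003 0 0 0;-.002 -.003 0 0 0'
python3 -c "
from h import *
go(.5224,-.0201,.102,0)"
```

```text
t: 32.5
position: [0.6305, -0.0937, 0.1003]
orientation: [1.0, -0.001, -0.0, 0.0]
force: [-0.4, -2.0, -1.8]
opening: 0.0113
grasp_force: 29.6
t: 33.5
position: [0.5178, -0.023, 0.1001]
orientation: [1.0, -0.002, -0.003, 0.002]
force: [-14.4, -10.4, 9.3]
opening: 0.0108
grasp_force: 31.1
t33.5 pos [ 0.5178 -0.023   0.1001] yaw -0.19 shift [ 0.0045 -0.0029 -0.0019] turn -0.19 op 0.0108 g 31.1 F [-14.4 -10.4   9.3]
t: 33.9
position: [0.5166, -0.0206, 0.1001]
orientation: [1.0, -0.002, -0.003, 0.002]
force: [-12.7, -11.5, 9.1]
opening: 0.0106
grasp_force: 31.1
t33.9 pos [ 0.5166 -0.0206  0.1001] yaw -0.22 shift [ 0.0058 -0.0005 -0.002 ] turn -0.22 op 0.0106 g 31.1 F [-12.7 -11.5   9.1]
```

```bash
python3 -m handwheel '0 0 0 0 .4;0 0 0 0 .4;0 0 0 0 .4;0 0 -.04 0 .4;0 0 -.09 0 .4;0 0 -.14 0 .4;0 0 -.2 0 .4;0 0 -.2 0 .4;-.05 0 -.2 0 .4;-.05 0 -.2 0 .4'
python3 -m handwheel '0 0 0 0 .4;0 0 0 0 .4'
python3 - <<'E'
from h import *
go(.5,.0,.3,0)
p,d=shot('wrist','w14');cv2.imwrite('pics/w14.png',p);pegs('w14',np.array([.5642,.0549]))
E
```

```text
t: 34.9
position: [0.4649, -0.0166, 0.2987]
orientation: [1.0, 0.0, -0.002, 0.0]
force: [0.5, -0.3, 0.4]
opening: 0.0341
grasp_force: 0.0
t: 35.1
position: [0.4703, -0.0169, 0.3007]
orientation: [1.0, -0.0, 0.001, -0.0]
force: [-0.0, 0.7, 0.4]
opening: 0.0342
grasp_force: 0.0
t35.1 pos [ 0.4703 -0.0169  0.3007] yaw -0.01 shift [ 0.0297 -0.0169  0.0007] turn -0.01 op 0.0342 g 0.0 F [-0.   0.7  0.4]
peg [0.4311 0.0124] 0.0057 102 0.1173
peg [0.4971 0.1106] 0.0057 118 0.1174
peg [ 0.522  -0.0203] 0.0057 118 0.1174
peg [0.5629 0.0546] 0.0147 792 0.1126
```

View pics/w14.png

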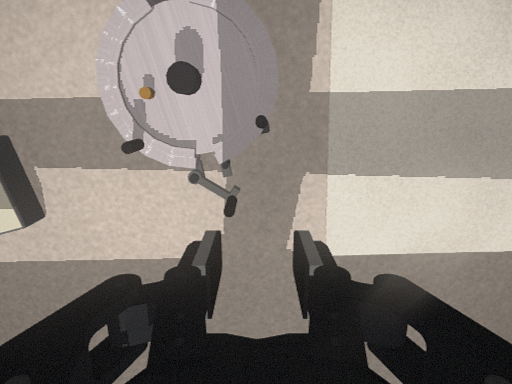

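The view shows both halves round the lid, with pegs at (132,146) and (262,123), and the latch still open with its peg at (231,206). The peg spacing is 1 mm over nominal, so I'll press both halves from outside to make sure they're home.

```bash
python3 -m handwheel '.01 -.05 0 0 0;.02 -.1 0 0 0;.027 -.15 0 0 0;.027 -.157 .03 0 0;.027 -.157 .07 0 0;.027 -.157 .11 0 0;.027 -.157 .15 0 0;.027 -.157 .18 0 0;.027 -.157 .199 0 0;.027 -.157 .199 0 0' 30
python3 -m handwheel '0 0 0 0 0;0 0 0 0 0;0 .005 0 0 0;0 .01 0 0 0;0 .013 0 0 0;0 .016 0 0 0;0 .016 0 0 0;0 .016 0 0 0'
python3 -c "
from h import *
go(.4976,.1095,.102,0)"
```

```text
t: 36.15
position: [0.4954, 0.1396, 0.0983]
orientation: [1.0, -0.0, -0.003, 0.0]
force: [0.7, -0.6, 0.3]
opening: 0.0001
grasp_force: 0.0
t: 36.95
position: [0.4972, 0.1279, 0.1024]
orientation: [1.0, 0.001, 0.001, -0.003]
force: [1.9, 12.8, -1.0]
opening: -0.0003
grasp_force: 6.5
t37.0 pos [0.4972 0.1279 0.1024] yaw 0.16 shift [0.0004 0.0185 0.0003] turn 0.16 op -0.0003 g 6.5 F [ 1.9 12.8 -1. ]
```

```bash
python3 -m handwheel '0 -.014 0 0 0;0 -.014 0 0 0;0 -.014 -.04 0 0;0 -.014 -.09 0 0;.01 .03 -.09 0 0;.02 .08 -.09 0 0;.025 .13 -.09 0 0;.025 .175 -.09 0 0;.025 .175 -.09 0 0;.025 .175 -.09 0 0'
python3 -m handwheel '0 0 .04 0 0;0 0 .08 0 0;0 0 .09 0 0;0 0 .09 0 0;0 -.005 .09 0 0;0 -.01 .09 0 0;0 -.013 .09 0 0;0 -.016 .09 0 0;0 -.016 .09 0 0;0 -.016 .09 0 0'
python3 -c "
from h import *
go(.522,-.0378,.102,0)"
```

```text
t: 37.95
position: [0.5212, -0.0533, 0.1912]
orientation: [1.0, -0.002, -0.0, 0.0]
force: [-0.3, 0.7, -0.4]
opening: -0.0002
grasp_force: 0.0
t: 38.95
position: [0.5229, -0.04, 0.1035]
orientation: [1.0, -0.003, 0.002, 0.003]
force: [1.0, -14.8, 2.9]
opening: 0.0001
grasp_force: 7.3
t39.0 pos [ 0.5229 -0.04    0.1035] yaw -0.30 shift [-0.001  -0.0022  0.0015] turn -0.3 op 0.0001 g 7.3 F [  1.  -14.8   2.9]
```

```bash
python3 -m handwheel '0 .014 0 0 0;0 .014 0 0 0;0 .014 -.05 0 0;0 .014 -.1 0 0;0 .014 -.15 0 .4;-.03 0 -.2 0 .4;-.052 -.04 -.2 0 .4;-.052 -.04 -.2 0 .4;-.052 -.04 -.2 0 .4;-.052 -.04 -.2 0 .4' 30
python3 - <<'E'
from h import *
go(.4311,.0124,.11,0)
p,d=shot('wrist','w15');pegs('w15',np.array([.5642,.0549]))
q=np.load('pics/w14.npz')
for u,v in[(194,177),(225,166),(228,188)]:
    m=q['d'][v-1:v+2,u-1:u+2];z=np.median(m);c=np.linalg.inv(q['camera_matrix'])@[u*z,v*z,z];print(u,v,((c-q['t'])@q['R']).round(4))
cv2.imwrite('pics/w15.png',cv2.resize(p[90:250,120:300],None,fx=4,fy=4))
E
```

```text
t: 39.95
position: [0.4696, 0.0047, 0.3011]
orientation: [1.0, -0.0, -0.0, 0.0]
force: [0.6, -0.0, -0.5]
opening: 0.0342
grasp_force: 0.0
t40.0 pos [0.4696 0.0047 0.3011] yaw -0.02 shift [-0.0384 -0.0077  0.1911] turn -0.02 op 0.0342 g 0.0 F [ 0.6 -0.  -0.5]
peg [0.433  0.0097] 0.006 103 0.1172
peg [0.4969 0.1086] 0.006 119 0.1174
peg [ 0.5219 -0.0203] 0.0058 121 0.1175
peg [0.5627 0.0548] 0.0148 791 0.1126
194 177 [0.4596 0.0539 0.0777]
225 166 [0.473  0.0182 0.0818]
228 188 [ 4.271e-01  2.320e-02 -4.000e-04]
```

View pics/w15.png

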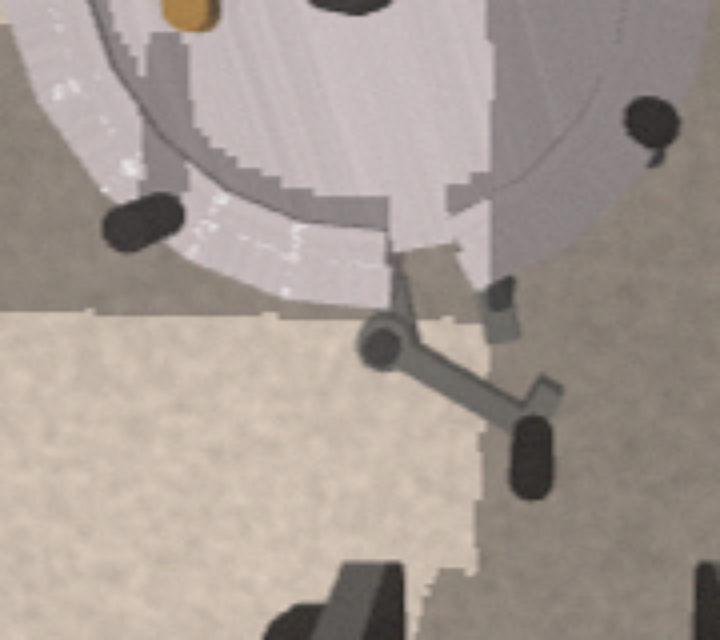

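The enlarged crop shows both halves meeting the lid edge. The latch pivot is at (381,342), the hook at (545,395), the latch peg at (531,455), and the catch pin at (500,295). Left peg is now at its nominal position.

Next I'll grip the latch peg.

```bash
python3 -m handwheel '-.0366 -.005 .03 0 .4;-.0366 -.005 .07 0 .4;-.0366 -.005 .11 0 .4;-.0366 -.005 .15 0 .4;-.0366 -.005 .18 0 .4;-.0366 -.005 .18 0 .4;-.0366 -.005 .18 0 .4;-.0366 -.005 .18 0 .4' 30
python3 - <<'E'
from h import *
go(.433,.0097,.102,0)
print(np.round(r.state()['joint_positions'],2))
p,d=shot('wrist','w16');pegs('w16',np.array([.433,.01]),.06)
for t in np.linspace(237.8,280,7)[1:]:
    a,b=np.radians(237.8),np.radians(t);print(round(t-237.8,1),np.round([.05*(np.cos(b)-np.cos(a)),-.05*(np.sin(b)-np.sin(a))],4))
E
```

```text
t: 40.8
position: [0.4343, 0.0097, 0.1229]
orientation: [1.0, -0.001, 0.001, -0.0]
force: [0.4, -0.5, 0.1]
opening: 0.034
grasp_force: 0.0
t40.8 pos [0.4343 0.0097 0.1229] yaw -0.07 shift [-0.0014  0.      0.0209] turn -0.07 op 0.034 g 0.0 F [ 0.4 -0.5  0.1]
[ 0.24  0.09 -0.35  2.01  0.04  1.04 -1.7 ]
peg [ 0.435 -0.011] 0.0119 152 0.1219
peg [0.4354 0.0303] 0.0119 158 0.1217
peg [0.4326 0.0095] 0.0063 481 0.1173
7.0 [0.0054 0.0029]
14.1 [0.0111 0.0052]
21.1 [0.017  0.0068]
28.1 [0.0231 0.0076]
35.2 [0.0292 0.0076]
42.2 [0.0353 0.0069]
```

```bash
python3 -m handwheel '-.001 0 .01 0 .4;-.001 0 .02 0 .4;-.001 0 .02 0 .4;-.001 0 .02 0 0;-.001 0 .02 0 0;-.001 0 .02 0 0;-.001 0 .02 0 0;-.001 0 .02 0 0' 50
python3 -m handwheel '.0054 .0029 0 -7 0;.0111 .0052 0 -14 0;.017 .0068 0 -21 0;.0231 .0076 0 -28 0;.0292 .0076 0 -35 0;.0353 .0069 0 -42 0;.0375 .0066 0 -44 0;.0375 .0066 0 -44 0;.0375 .0066 0 -44 0'
python3 -c "
from h import *
go(.468,.004,.102,44)"
```

```text
t: 41.65
position: [0.432, 0.0099, 0.1014]
orientation: [1.0, -0.0, 0.0, -0.0]
force: [-1.7, 0.2, 0.8]
opening: 0.0102
grasp_force: 48.7
t: 42.55
position: [0.4677, 0.0032, 0.1012]
orientation: [0.927, 0.374, -0.002, -0.001]
force: [-10.3, -0.4, 9.4]
opening: 0.0103
grasp_force: 49.8
t42.5 pos [0.4677 0.0032 0.1012] yaw 43.94 shift [ 0.0007 -0.0004 -0.0008] turn -0.06 op 0.0103 g 49.8 F [-10.3  -0.4   9.4]
```

```bash
python3 -m handwheel '.0015 .0015 0 0 0;.003 .003 0 0 0;.003 .003 0 0 0;.003 .003 0 0 0'
python3 -c "
from h import *
go(.468,.004,.102,44)"
python3 -m handwheel '.001 .001 0 0 0;-.003 -.003 0 0 0;-.003 -.003 0 0 .4;-.003 -.003 0 0 .4;-.003 -.003 0 0 .4;-.003 -.003 -.04 0 .4;-.003 -.003 -.09 0 .4;-.003 -.003 -.14 0 .4;-.003 -.003 -.2 0 .4;-.003 -.003 -.2 0 .4'
python3 - <<'E'
from h import *
go(.46,.0,.3,0)
p,d=shot('wrist','w17');pegs('w17',np.array([.5642,.0549]));cv2.imwrite('pics/w17.png',p)
E
```

```text
t: 42.95
position: [0.4685, 0.003, 0.1009]
orientation: [0.927, 0.374, -0.005, -0.001]
force: [-26.4, 0.1, 23.5]
opening: 0.0099
grasp_force: 51.6
t43.0 pos [0.4685 0.003  0.1009] yaw 43.95 shift [ 0.0003 -0.0011 -0.0011] turn -0.05 op 0.0099 g 51.6 F [-26.4   0.1  23.5]
t: 43.95
position: [0.4719, 0.0035, 0.3076]
orientation: [0.927, 0.374, 0.005, 0.002]
force: [-0.0, -0.2, -0.1]
opening: 0.0339
grasp_force: 0.0
t44.0 pos [0.4719 0.0035 0.3076] yaw 43.97 shift [-0.0111 -0.0058  0.0075] turn 43.97 op 0.0339 g 0.0 F [-0.  -0.2 -0.1]
peg [4.648e-01 2.000e-04] 0.0027 103 0.1174
peg [0.4961 0.1078] 0.0054 129 0.1175
peg [ 0.5197 -0.0226] 0.0045 108 0.1174
peg [0.5626 0.055 ] 0.0147 771 0.1126
```

View pics/w17.png

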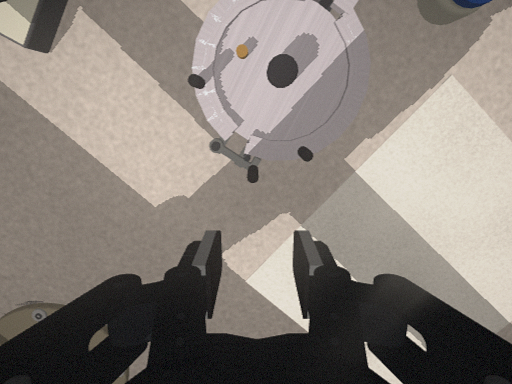

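The latch bar runs from its pivot at (216,146) to the hook at the pin (247,158), with its peg at (253,173). It stopped firmly at 26 N. I'll check the settled position before the dial.

```bash
python3 -m handwheel '0 0 0 22 .4;0 0 0 44 .4;0 0 0 44 .4;0 0 0 44 .4;0 0 0 44 .4;0 0 0 44 .4;0 0 0 44 .4;0 0 0 44 .4'
python3 - <<'E'
from h import *
go(.428,.3539,.3,0)
p,d=shot('wrist','w18');pegs('w18',np.array([.5642,.0549]));cv2.imwrite('pics/w18.png',cv2.resize(p[60:220,140:320],None,fx=4,fy=4))
E
```

```text
t: 44.8
position: [0.4694, 0.0032, 0.3008]
orientation: [1.0, 0.001, -0.0, -0.0]
force: [0.4, 0.3, -0.4]
opening: 0.034
grasp_force: 0.0
t44.8 pos [0.4694 0.0032 0.3008] yaw 0.16 shift [-0.0404 -0.3508  0.0009] turn 0.16 op 0.034 g 0.0 F [ 0.4  0.3 -0.4]
peg [0.4679 0.0036] 0.0057 109 0.1173
peg [0.4959 0.1088] 0.006 116 0.1175
peg [ 0.5222 -0.0202] 0.0059 120 0.1174
peg [0.563  0.0548] 0.0149 801 0.1126
```

View pics/w18.png

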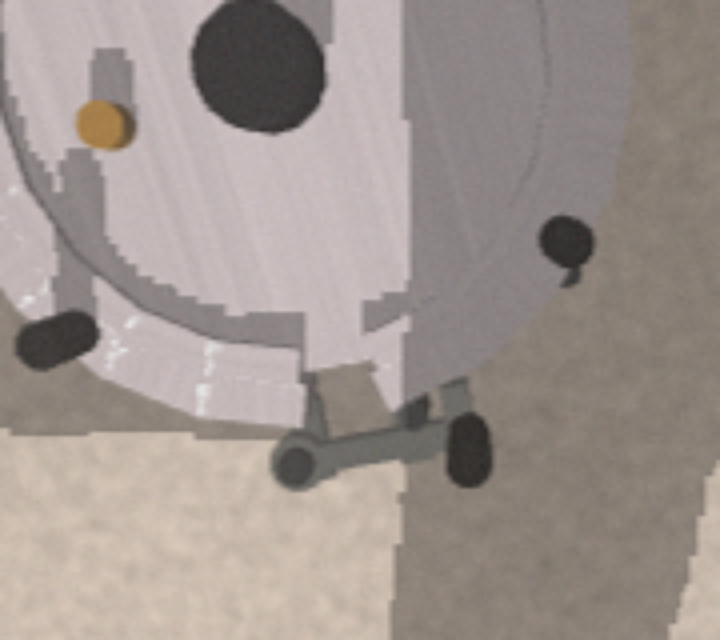

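The crop shows the latch bar straight across with its hook round the pin at (415,410), and its peg at nominal. Next is the dial.

```bash
python3 -m handwheel '-.04 -.35 .05 0 .5;-.04 -.35 .05 0 .5;-.04 -.35 .05 0 .5;-.04 -.35 .05 0 .5;-.04 -.35 .05 0 .5;-.04 -.35 .05 0 .5;-.04 -.35 .05 0 .5;-.04 -.35 .05 0 .5;-.04 -.35 .05 0 .5;-.04 -.35 .05 0 .5'
python3 -m handwheel '0 0 0 0 .5;0 0 0 0 .5'
python3 - <<'E'
from h import *
go(.428,.3539,.25,0);print(np.round(r.state()['joint_positions'],2))
p,d=shot('wrist','w19')
X,C=load('pics/w19.npz')
n=np.hypot(X[:,0]-.43,X[:,1]-.352)
m=(n<.05)&(X[:,2]>.084)&(X[:,2]<.093);print('dial',cv2.minAreaRect(X[m][:,:2].astype(np.float32)),m.sum())
w=m&(C.min(1)>110);print('white',X[w].mean(0),w.sum())
m=(n<.1)&(abs(X[:,2]-.045)<.004);print('box',cv2.minAreaRect(X[m][:,:2].astype(np.float32)))
im=ortho([(X,C)],.36,.5,.28,.42,.0009);cv2.imwrite('pics/w19.png',np.hstack([cv2.resize(p[60:300,130:370],(480,480)),]))
E
```

```text
t: 45.85
position: [0.4303, 0.3522, 0.2512]
orientation: [1.0, -0.0, 0.0, 0.0]
force: [0.2, -0.2, -0.5]
opening: 0.0428
grasp_force: 0.0
t: 46.05
position: [0.4307, 0.3518, 0.2517]
orientation: [1.0, -0.002, 0.001, 0.0]
force: [-0.6, -0.0, 0.4]
opening: 0.0427
grasp_force: 0.0
t46.0 pos [0.4307 0.3518 0.2517] yaw -0.17 shift [-0.0027 -0.0021  0.0017] turn -0.17 op 0.0427 g 0.0 F [-0.6 -0.   0.4]
[-0.19  0.3  -0.69  1.52  0.19  1.39 -2.47]
dial ((0.4282320439815521, 0.3544604182243347), (0.013950467109680176, 0.04559805616736412), 75.62057495117188) 688
white [0.41637246 0.35713622 0.08902498] 36
box ((0.4283038377761841, 0.35463833808898926), (0.11964964866638184, 0.11971697956323624), 15.042505264282227)
```

View pics/w19.png

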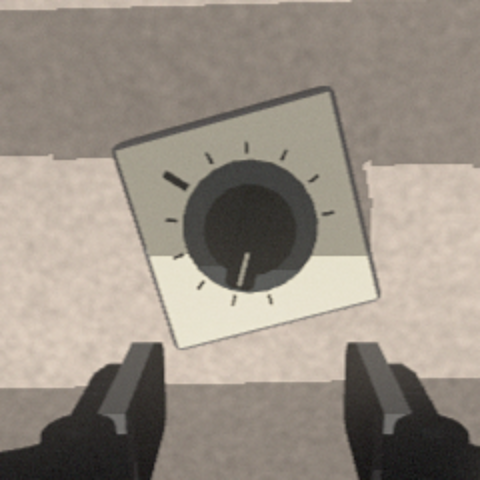

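The view shows the dial centred at (250,227), with its white line just short of tick 1 at (234,300), so about 0.51 rad. The long mark is at (175,180), so it needs about +108° clockwise. Joint 7 lacks room from this yaw, so I'll first turn the tool −166° to grip the bar the other way round.

```bash
python3 -m handwheel '-.002 -.0025 0 -8.5 .5;-.002 -.0025 0 -17 .5;-.002 -.0025 0 -25.5 .5;-.002 -.0025 0 -34 .5;-.002 -.0025 0 -42 .5;-.002 -.0025 0 -50 .5;-.002 -.0025 0 -58 .5;-.002 -.0025 0 -66 .5;-.002 -.0025 0 -74 .5;-.002 -.0025 0 -82 .5'
python3 -m handwheel '0 0 0 -8.5 .5;0 0 0 -17 .5;0 0 0 -25.5 .5;0 0 0 -34 .5;0 0 0 -42 .5;0 0 0 -50 .5;0 0 0 -58 .5;0 0 0 -66 .5;0 0 0 -74 .5;0 0 0 -82 .5'
python3 -m handwheel '0 0 0 0 .5;0 0 0 0 .5'
python3 - <<'E'
from h import *
go(.4283,.3545,.078,165.6);print(np.round(r.state()['joint_positions'],2))
E
```

```text
t: 47.1
position: [0.4282, 0.355, 0.2516]
orientation: [0.753, 0.657, 0.0, 0.0]
force: [-0.1, -0.2, -0.3]
opening: 0.0426
grasp_force: 0.0
t: 48.1
position: [0.4283, 0.3549, 0.2516]
orientation: [0.137, 0.991, -0.0, 0.0]
force: [0.0, 0.1, 0.8]
opening: 0.0425
grasp_force: 0.0
t: 48.3
position: [0.4281, 0.3553, 0.2514]
orientation: [0.142, 0.99, 0.0, 0.0]
force: [-0.2, -0.3, 0.1]
opening: 0.0426
grasp_force: 0.0
t48.3 pos [0.4281 0.3553 0.2514] yaw 163.68 shift [-0.0004 -0.0007  0.1734] turn -1.92 op 0.0426 g 0.0 F [-0.2 -0.3  0.1]
[ 0.13  0.48 -1.21  1.51  0.45  1.46  0.19]
```

```bash
python3 -m handwheel '0 0 .04 -1.9 .5;0 0 .08 -1.9 .5;0 0 .12 -1.9 .5;0 0 .15 -1.9 .5;0 0 .165 -1.9 .5;0 0 .174 -1.9 .5;0 0 .174 -1.9 .5;0 0 .174 -1.9 .5'
python3 -c "
from h import *
go(.4283,.3545,.078,165.6);print(np.round(r.state()['joint_positions'],2))"
python3 -m handwheel '0 0 0 0 .1;0 0 0 0 .1;0 0 0 0 .1;0 0 0 0 .1;0 0 0 0 .1;0 0 0 0 .1' 40
python3 -c "
from h import *
go(.4283,.3545,.078,165.6);print(np.round(r.state()['ft_torque'],2))"
```

```text
t: 49.1
position: [0.4283, 0.3566, 0.0788]
orientation: [0.123, 0.992, 0.001, 0.001]
force: [-0.0, 0.7, -0.2]
opening: 0.0428
grasp_force: 0.0
t49.1 pos [0.4283 0.3566 0.0788] yaw 165.82 shift [-0.0005 -0.002   0.0007] turn 0.22 op 0.0428 g 0.0 F [-0.   0.7 -0.2]
[ 0.06  0.64 -1.09  1.73  0.62  1.16  0.11]
t: 49.7
position: [0.4279, 0.3544, 0.0786]
orientation: [0.124, 0.992, -0.001, 0.001]
force: [-5.1, -9.2, 12.6]
opening: 0.013
grasp_force: 39.9
t49.7 pos [0.4279 0.3544 0.0786] yaw 165.80 shift [-0.0003  0.0002  0.0006] turn 0.2 op 0.013 g 39.9 F [-5.1 -9.2 12.6]
[-2.02  0.93  0.01]
```

```bash
python3 -m handwheel '0 0 0 8 .1;0 0 0 16 .1;0 0 0 24 .1;0 0 0 32 .1;0 0 0 40 .1;0 0 0 48 .1;0 0 0 56 .1;0 0 0 64 .1;0 0 0 72 .1;0 0 0 80 .1'
python3 -c "
from h import *
go(.4283,.3545,.078,57.5);print(np.round(r.state()['joint_positions'],2))"
python3 -m handwheel '0 0 0 8 .1;0 0 0 16 .1;0 0 0 23 .1;0 0 0 26 .1;0 0 0 28.3 .1;0 0 0 28.3 .1;0 0 0 28.3 .1;0 0 0 28.3 .1'
python3 -c "
from h import *
go(.4283,.3545,.078,57.5)"
```

```text
t: 50.7
position: [0.4274, 0.3539, 0.0786]
orientation: [0.734, 0.679, -0.001, 0.001]
force: [-6.0, -11.7, 14.5]
opening: 0.0129
grasp_force: 40.2
t50.7 pos [0.4274 0.3539 0.0786] yaw 85.49 shift [0.0006 0.0008 0.0006] turn 27.99 op 0.0129 g 40.2 F [ -6.  -11.7  14.5]
[-0.13  0.5  -0.8   1.74  0.41  1.08 -1.14]
t: 51.5
position: [0.4271, 0.354, 0.0786]
orientation: [0.877, 0.481, -0.001, 0.002]
force: [-8.0, -11.6, 15.7]
opening: 0.0136
grasp_force: 40.3
t51.5 pos [0.4271 0.354  0.0786] yaw 57.52 shift [0.0011 0.0007 0.0006] turn 0.02 op 0.0136 g 40.3 F [ -8.  -11.6  15.7]
```

Now release, rise and check.

```bash
python3 -m handwheel '0 0 0 0 .5;0 0 0 0 .5;0 0 0 0 .5;0 0 0 0 .5;0 0 -.04 0 .5;0 0 -.09 0 .5;0 0 -.14 0 .5;0 0 -.18 0 .5;0 0 -.18 0 .5;0 0 -.18 0 .5'
python3 -m handwheel '0 0 0 0 .5;0 0 0 0 .5;0 0 0 0 .5'
python3 - <<'E'
from h import *
go(.4283,.3545,.078,57.5)
p,d=shot('wrist','w20');X,C=load('pics/w20.npz')
n=np.hypot(X[:,0]-.428,X[:,1]-.3545)
m=(n<.05)&(X[:,2]>.084)&(X[:,2]<.093);print('dial',cv2.minAreaRect(X[m][:,:2].astype(np.float32)),m.sum())
m=(n<.1)&(abs(X[:,2]-.045)<.004);print('box',cv2.minAreaRect(X[m][:,:2].astype(np.float32)))
s,_=shot('scene','s2');e,_=shot('side','s3')
cv2.imwrite('pics/fin.png',np.vstack([np.hstack([cv2.resize(p[60:300,130:370],(300,300)),s[130:280,150:430][:,:250].repeat(2,0).repeat(2,1)]),np.hstack([cv2.resize(e,(400,300)),cv2.resize(s,(400,300))])]))
E
```

```text
t: 52.5
position: [0.428, 0.3562, 0.2582]
orientation: [0.876, 0.481, 0.001, -0.0]
force: [0.0, 0.2, -0.8]
opening: 0.0426
grasp_force: 0.0
t: 52.8
position: [0.4274, 0.3554, 0.2561]
orientation: [0.876, 0.482, -0.001, 0.0]
force: [-0.2, 0.9, 1.0]
opening: 0.0429
grasp_force: 0.0
t52.8 pos [0.4274 0.3554 0.2561] yaw 57.57 shift [1.000e-04 1.400e-03 1.781e-01] turn 0.07 op 0.0429 g 0.0 F [-0.2  0.9  1. ]
dial ((0.42776480317115784, 0.3549232482910156), (0.044989101588726044, 0.013622917234897614), 57.89068603515625) 683
box ((0.4277442991733551, 0.35465285181999207), (0.11971394717693329, 0.11967398226261139), 15.02389907836914)
```

View pics/fin.png

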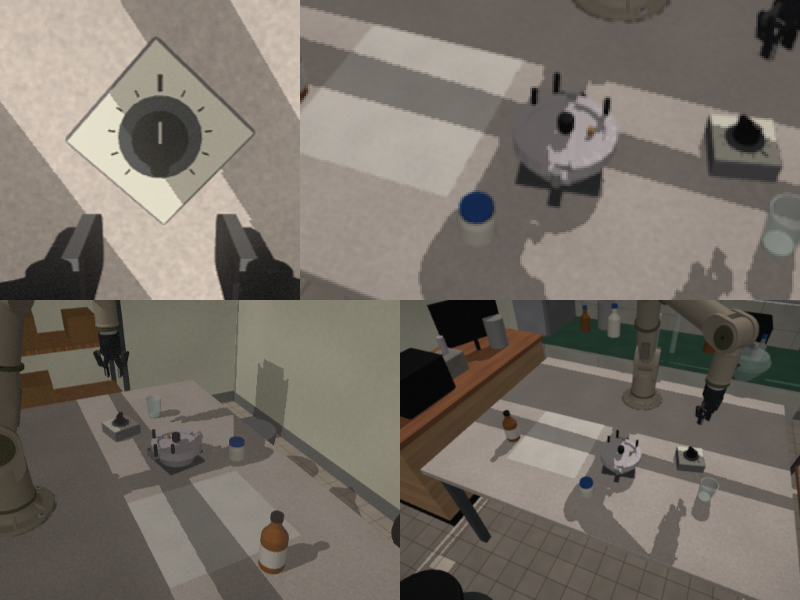

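The white line, now at (160,130), points at the long mark at (160,80), within 0.01 rad. The cell is closed and latched, no plugs are left on the bench, and the bottle, beaker and jar are where they were.

```bash
python3 -c "
from station import r
print(r.close_job())"
```

```text
the job is handed in; nothing more can be done
None
```

The job is handed in: all four plugs are in the cell, the lid is seated, both clamp halves and the latch are shut, and the dial is on the long mark (within about 0.01 rad). It took about 53 s of the 210 s, and the bottle, beaker and jar were not moved.

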